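# Show the elbow link's hub to the inspection camera

### The job

First turn the inspection camera's lens turret by its red ball knob to its other click stop, so that the close-up lens with the orange ring stands on the camera's axis. Then pick the elbow link with the orange ring off the dark mat and hold it up to that lens, brass hub face on the axis, square to the lens and 10 cm from its glass, with the thin end lowest, straight down the camera's slope. Finish while still holding it there, still in the gripper: do not touch the camera with the link, and leave everything else on the bench where it is.

Things in the scene. Friction and masses are not known exactly. Their poses are not given: they have to be found in the camera images.
- camera: Fixed inspection camera head, white box under a tilted aluminium turret disc, looking up and back to the robot 30 degrees off vertical. Origin: where the optical axis crosses the disc's top face, 130 mm above the bench. z = optical axis, outwards; x = straight up the disc's slope, away from the robot; y = level. The head does not turn with the turret; lens heights: see the focus point.
- turret (a joint): Lens turret angle about an axis parallel to the camera's z through (0, -40, 0) mm in its frame; + is anticlockwise seen facing the lenses. Two spring click stops: about 0 (start; wide white-ringed lens on the axis) and 1.047 rad (close-up orange-ringed lens on the axis); it snaps to the nearer; about 3 N at the knob. Disc radius 62 mm, lowest lens 10 mm tall.
- knob (a point): Centre of the red ball knob of the turret, 22 mm diameter, on a thin stem beyond the disc's rim: 85 mm from the turret's axis and 30 mm above the disc's top face, free all round. In the camera frame it goes from (-42, -114, 30) mm at turret 0 through (0, -125, 30) to (42, -114, 30) mm at 1.047 rad.
- focus (a point): Point in the air on the camera's optical axis, 124 mm along the camera's z: 100 mm in front of the close-up lens's glass (that lens stands 24 mm above the disc, 32 mm diameter). The centre of the hub face belongs here; axes as the camera's.
- link_orange: The link to show: silver, 0.17 to 0.35 kg, flat on the mat. Hub (54 mm diameter, 38 high, orange ring) centred at x = 48 mm; round thin end (40 mm diameter, 18 high) at x = -46; between them a straight neck, 34 mm wide (y), 36 high, sides free from x = -25 to +18, to be gripped across y. Origin: middle of the underside. x to the hub, z up; yaw within about 40 degrees of +x.
- hub_face (a point): Centre of the hub's flat brass-inlaid underside on the orange-ringed link (x = 48 mm, z = 0 in the link's frame); this face looks down on the mat, and at the lens when shown; axes as the link's.
- thin_end (a point): Centre of the thin end's underside on the orange-ringed link (x = -46 mm, z = 0 in the link's frame).
- mat: Dark mat, 220 x 400 x 4 mm, fixed on the bench, on which the three links lie side by side about 120 mm apart. Origin: middle of its underside; y along its length.
- link_blue: Link of the same shape with a blue ring; bystander, on the mat. Origin and axes as the orange one's.
- link_black: Link of the same shape with a black ring; bystander, on the mat. Origin and axes as the orange one's.
- driver: Orange and black power driver standing on its battery, 195 mm high, 100 x 72 mm foot; its barrel reaches 115 mm from the middle towards its -x. Bystander. Origin: middle of its underside.
- carton: Cardboard box 130 x 100 x 60 mm; bystander. Origin: middle of its underside.
- screw_tray: Open black tray 120 x 90 x 35 mm; bystander. Origin: middle of its underside.
- parts_box: Pale blue closed plastic box 132 x 92 x 38 mm; bystander. Origin: middle of its underside.
Mind the look-alikes: they are no part of the job. Of the things like the part that bears camera, leave any that is pink; of the rest the larger one is meant.

How it is judged:
On the way, in this order (a step that is already met when the one before it is completed fails the run):
1. the turret is clicked over to the close-up lens while the orange-ringed link still lies on the mat (value of joint turret between 0.97 and 1.12 rad and distance of link_orange from where it was at the start of the episode below 0.03 m), for 0.2 s.
2. the orange-ringed link is lifted off the mat in the fingers (height (world z) of link_orange above 0.05 m and contact force between the fingers and link_orange above 1 N), for 0.2 s.
At the end, for the whole second after the job is handed in: Turret in its close-up stop (0.97 to 1.12 rad); the orange-ringed link held still in the fingers, clear of the camera: hub face within 15 mm of the focus point along each camera axis, square to the lens within 10 degrees, thin end straight down the slope within 15 degrees (value of joint turret between 0.97 and 1.12 rad and x of hub_face in the frame of camera between -0.015 and 0.015 m and y of hub_face in the frame of camera between -0.015 and 0.015 m and z of hub_face in the frame of camera between 0.109 and 0.139 m and angle between the z axis of link_orange and the z axis of camera, either way round below 0.175 rad and angle between link_orange's own z axis and vertical below 1.2 rad and angle between the x axis of link_orange and the x axis of camera, either way round below 0.26 rad and x of thin_end in the frame of camera below -0.05 m and contact force between the fingers and link_orange above 1 N and contact force between link_orange and camera below 0.5 N and height (world z) of link_orange above 0.12 m and linear speed of link_orange below 0.03 m/s); the arm keeps its last pose, push and grip.
It fails at once if the link strikes the camera or turret (contact force between link_orange and camera above 2 N).
It fails at once if another link is disturbed (moved more than 30 mm) (distance of any of link_blue, link_black from where it was at the start of the episode above 0.03 m).
It fails at once if the driver, carton, screw tray or parts box is disturbed (moved more than 30 mm) (distance of any of driver, carton, screw_tray, parts_box from where it was at the start of the episode above 0.03 m).
It also fails if it takes over 51 s, if anything falls off the work surface, if the arm or the gripper's body presses on something with over 40 N, if the wrist force passes 120 N, or if a joint passes its speed limit or range.

### The arm

A 7-joint arm with a two-finger parallel gripper is mounted at the origin on the work surface. World frame = base frame: x ahead of the robot, y to its left, z up, the work surface at z = 0. Lengths are in m, angles in rad, forces in N, time in s.
With the tool pointing down it reaches from about 0.425 to 0.875 m from the base axis. Payload 4.7 kg.
Tool frame: the origin (TCP) lies midway between the tips of the shut fingers; the grasp point (between the pads) lies 19 mm behind it (ctrl.grip_depth is the distance from the TCP to the grasp point, in m); z points along the fingers, y is the direction in which the jaws open and shut (so a half turn about z gives the same grasp; the last joint's range is limited). The gripper opens to 87 mm and grips with 3 to 60 N. Pads are 19 mm wide; open, the fingers measure 117 mm over their backs; the gripper's body (75 mm by 190 mm) begins 51 mm behind the grasp point.
Start: joints at [-1.097, 0.321, -0.07, 1.45, 0.023, 1.371, -0.057], TCP at [0.288, 0.582, 0.223] pointing down, gripper open.
Joint ranges: [-2.86, 2.86], [-0.3, 2.09], [-1.38, 1.24], [0.06, 2.45], [-1.56, 4.7], [0.09, 2.05], [-2.69, 2.69]. Speed limits (rad/s): [2.57, 2.57, 3.14, 3.14, 3.14, 3.14, 3.14].

### API

Orientations are given as a rotation vector (axis times angle).
In Python, from bench import ctrl gives the robot as it stands. The module is installed in compiled form; this text tells all that it offers.
- The arm moves only by the shell command python3 -m inch 'ROWS' [FORCE]. ROWS is JSON, a list of rows, each a list of 5 numbers: the opening, from -1 (shut) to 1 (fully open), so that 0 is half open, then the shift along the tool's x, y, z in mm, then the turn about the tool's z in rad. In form: [[fingers, tx, ty, tz, twist], ...]. A call has 1 to 5 rows; each row shifts and turns the pose as measured when the row begins, along the tool's axes as they then stand; what a row does not reach is not made up. A row lasts 1/8 s, in which the tool goes at most 62.5 mm and 10.7 degrees, less where a joint would pass 70% of its speed; a pose out of reach is approached as far as the arm can. A call is refused whole if a number of a shift passes 62.5 or a number of a turn 0.188, either way. A call with a gripper value outside its range is refused whole. The fingers move at their own pace and stop on an object; FORCE is the grip in N (left out, the last holds). Time passes only in rows, so rows that do not move let the fingers close. It gives the time, the measured TCP pose, the force and the opening at its end, in the units of the state.
- ctrl.get_state(): the state, without advancing time (a new reading comes with each control period).
- ctrl.get_image(name): name is "scene" or "top" or "wrist"; returns a dict with "color" (400x640x3 uint8, red, green, blue), "range_z" (400x640 float32, m along the optical axis (not along the pixel's ray), 0 where there is no reading), "K" (3x3 intrinsics, pixels), "R" (3x3) and "t" (3): a world point X has camera coordinates R X + t. Camera axes: x right, y down, z forward; pixel columns grow to the right and rows downward; lengths in m; the calibration is good to about 2 mm. A picture is of the moment at which its call begins.
- ctrl.close_job(): hands the job in, once; it reports no verdict.
The state is a dict: "time": time; "joint_positions": joint angles; "qd": joint speeds; "joint_torque": joint torques, N m; "position": TCP position; "tool_rot": TCP orientation; "ft_force": force on the tool from outside, world axes, zero at the start; "torque": the same for the moment, N m; "grip_width": opening from 0.0 (shut) to 1.0 (fully open).
Only numpy, scipy, OpenCV 4.12 (cv2) and the standard library are available. Lean on these libraries where they do the work, as an engineer would, in place of code of your own. Each camera call takes 0.05 s, during which the arm holds its last target. There are 200 camera calls.

## Working session

There is one attempt and no reset: what is moved stays moved. The work goes in short steps, Python scripts to look and compute and a shell command to move; the robot and the scene stay as the last step left them, time stands still between calls to the robot, and variables do not carry over. Pictures are saved under pics/ and viewed, about 8 in all and at most 12, crops included, and the job is handed in when it is done.

```bash
mkdir -p pics; python3 - <<'E'
from bench import ctrl
import cv2,numpy as np
s=ctrl.get_state();print(s)
for n in("scene","top"):
    d=ctrl.get_image(n);cv2.imwrite(f"pics/{n}0.png",d["color"][:,:,::-1]);np.savez(f"pics/{n}0.npz",**d)
    print(n,d["K"],d["R"],d["t"])
E
```

```text
{'time': 0.0, 'joint_positions': array([-1.09691565,  0.32182113, -0.07007118,  1.45168733,  0.02259976,
        1.37078814, -0.05691211]), 'qd': array([ 0.00028901,  0.00073987,  0.00035402,  0.0004939 , -0.00176125,
       -0.00128253,  0.00113672]), 'joint_torque': array([-4.04093162e-04, -4.91270363e+01, -4.04095352e-01, -3.12531531e+01,
       -6.38751592e-02,  4.35203151e-02,  1.67336348e-04]), 'position': array([0.28824372, 0.58197213, 0.22145643]), 'tool_rot': array([-7.15791234e-01, -3.05861509e+00,  2.96460272e-03]), 'ft_force': array([-0.4173479 , -0.71520929,  0.23116194]), 'torque': array([-0.00925409, -0.0293008 , -0.01184856]), 'grip_width': 1.0014020896246691}
scene [[380.74907735   0.         320.8081007 ]
 [  0.         380.74907735 202.25298076]
 [  0.           0.           1.        ]] [[-0.5807722   0.81387935  0.01743742]
 [ 0.50940085  0.38004234 -0.77206126]
 [-0.63499167 -0.43950908 -0.63530886]] [ 0.29184211 -0.14348262  1.54631958]
top [[377.06929254   0.         319.44908318]
 [  0.         377.06929254 193.95890588]
 [  0.           0.           1.        ]] [[-4.19328148e-03 -9.99991208e-01  3.42958882e-05]
 [-9.90528461e-01  4.14889419e-03 -1.37244869e-01]
 [ 1.37243520e-01 -6.09477421e-04 -9.90537150e-01]] [-1.11294394e-04  5.20102062e-01  1.39870533e+00]
```

View pics/scene0.png

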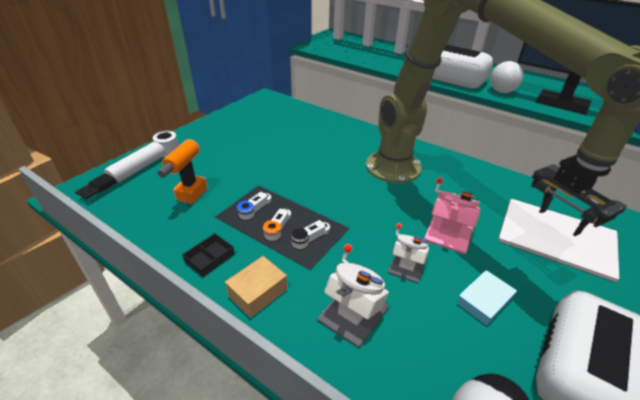

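View pics/top0.png

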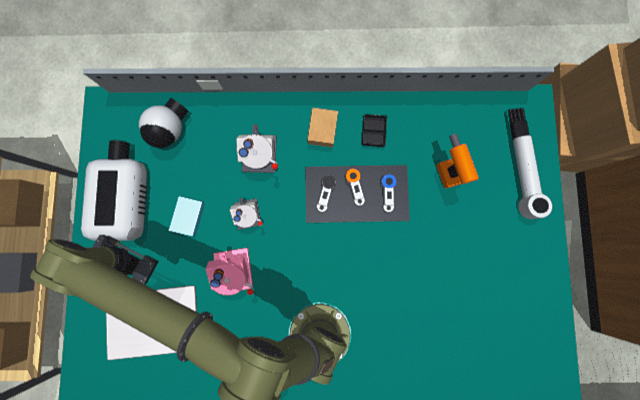

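```bash
cat > h.py <<'E'
import numpy as np,cv2
def load(n): return dict(np.load(f"pics/{n}.npz"))
def pt(d,u,v,z=None):
    z=d["range_z"][int(round(v)),int(round(u))] if z is None else z
    c=np.linalg.inv(d["K"])@[u,v,1]*z
    return d["R"].T@(c-d["t"])
def cloud(d):
    v,u=np.mgrid[:400,:640]
    z=d["range_z"]; c=np.stack([(u-d["K"][0,2])/d["K"][0,0]*z,(v-d["K"][1,2])/d["K"][1,1]*z,z],-1)
    return (c-d["t"])@d["R"]
def onplane(d,u,v,h):
    r=d["R"].T@(np.linalg.inv(d["K"])@[u,v,1]); o=-d["R"].T@d["t"]
    return o+r*(h-o[2])/r[2]
E
python3 - <<'E'
from h import *
a=load("top0");b=load("scene0")
A=cv2.resize(a["color"][115:190,225:295],None,fx=5.7,fy=5.7,interpolation=2)
B=cv2.resize(b["color"][235:345,315:395],None,fx=4.5,fy=4.5,interpolation=2)
C=cv2.resize(a["color"][160:225,300:415],None,fx=5.7,fy=5.7,interpolation=2)
W=np.zeros((500,800,3),np.uint8);W[:A.shape[0],:A.shape[1]]=A;W[:B.shape[0],400:400+B.shape[1]]=B[:, :400]
cv2.imwrite("pics/c1.png",W[:,:,::-1]);cv2.imwrite("pics/c2.png",C[:,:,::-1])
P=cloud(a)
# disc cloud: plane fit
Q=P[115:190,225:295].reshape(-1,3);Q=Q[(Q[:,2]>.08)&(Q[:,2]<.2)]
best=None
rng=np.random.default_rng(0)
for i in range(3000):
    s=Q[rng.choice(len(Q),3,False)];n=np.cross(s[1]-s[0],s[2]-s[0]);
    if np.linalg.norm(n)<1e-6: continue
    n/=np.linalg.norm(n);n*=np.sign(n[2])
    if n[2]<.7 or n[2]>.95: continue
    m=abs((Q-s[0])@n)<.003
    if best is None or m.sum()>best.sum(): best=m
D=Q[best];c=D.mean(0);n=np.linalg.svd(D-c)[2][2];n*=np.sign(n[2])
print(len(Q),len(D),c,n,np.degrees(np.arctan2(-n[1],-n[0])),D.min(0),D.max(0))
# red knobs
for d in(a,b):
    I=d["color"].astype(int);m=(I[:,:,0]>150)&(I[:,:,1]<70)&(I[:,:,2]<70)
    k,l,st,ce=cv2.connectedComponentsWithStats(m.astype(np.uint8))
    for i in range(1,k):
        if st[i,4]>4: print(ce[i],st[i,4],np.median(cloud(d)[l==i],0))
E
```

```text
1184 513 [0.66130339 0.22205947 0.12928314] [-0.51408743  0.01553736  0.85759705] -1.7311339006808657 [0.61182687 0.15542331 0.09662465] [0.71814967 0.29126923 0.16633932]
[274.         165.82608696] 23 [0.60582635 0.158153   0.14472274]
[259.8 223. ] 10 [0.40669647 0.21174917 0.10043474]
[249.38461538 291.61538462] 13 [0.17051555 0.23705698 0.14518584]
[439.5 179.5] 12 [0.17769993 0.23818404 0.14361468]
[398.5 226. ] 8 [0.41139419 0.21568564 0.10176952]
[347.4        247.96666667] 30 [0.61377527 0.16078127 0.14337704]
```

View pics/c1.png

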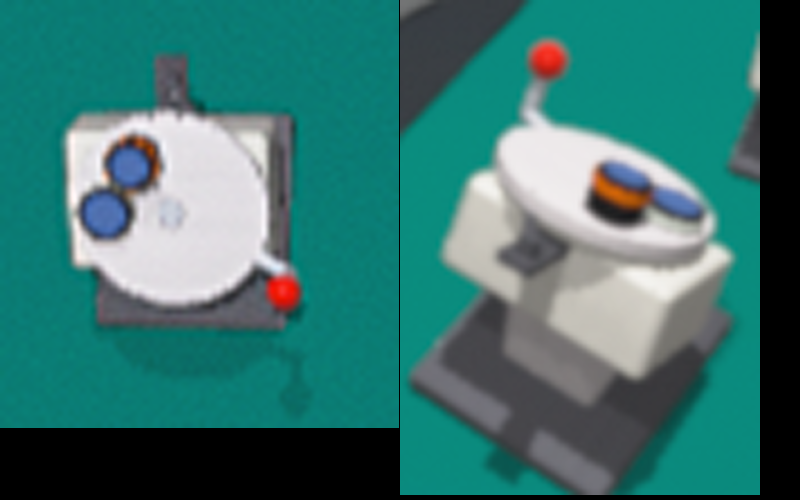

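View pics/c2.png

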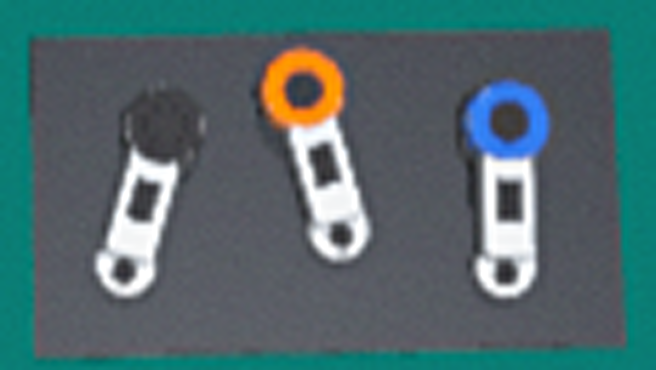

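```bash
cat >> h.py <<'E'
from scipy.spatial.transform import Rotation as Ro
from scipy.optimize import least_squares
def proj(d,X):
    c=d["K"]@(d["R"]@X+d["t"]); return c[:2]/c[2]
def camT(p):
    x,y,w=p; t=np.radians(30)
    R=Ro.from_euler('z',w).as_matrix()@Ro.from_euler('y',-t).as_matrix()
    return R,np.array([x,y,.13])
def togo(s,target,yaxis=None):
    """world target -> tool-frame shift in mm; twist so that tool y lines up with yaxis (world)"""
    R=Ro.from_rotvec(s["tool_rot"]).as_matrix(); m=R.T@(np.asarray(target)-s["position"])*1000
    tw=None
    if yaxis is not None:
        v=R.T@yaxis; tw=np.arctan2(-v[0],v[1]); tw=(tw+np.pi/2)%np.pi-np.pi/2
    return m.round(1),tw,R.round(3).tolist()
E
python3 - <<'E'
from h import *
from bench import ctrl
a=load("top0");b=load("scene0")
u=lambda x,f,o:(x+.5)/f-.5+o
obs=[(a,(274,165.8),(-.042,-.114,.03)),(b,(347.4,248),(-.042,-.114,.03)),
(a,(u(105,5.7,225),u(214,5.7,115)),(0,0,.01)),(a,(u(131,5.7,225),u(165,5.7,115)),(.0346,-.02,.024)),(a,(u(171,5.7,225),u(213,5.7,115)),(0,-.04,.002)),
(b,(u(228,4.5,315),u(175,4.5,235)),(.0346,-.02,.024)),(b,(u(280,4.5,315),u(205,4.5,235)),(0,0,.01))]
def f(p):
    R,t=camT(p); return np.concatenate([proj(d,R@np.array(X)+t)-px for d,px,X in obs])
r=least_squares(f,[.66,.26,0]);print(r.x,np.degrees(r.x[2]),r.fun.reshape(-1,2).round(1).tolist())
np.save("cam.npy",r.x);R,t=camT(r.x)
for X in[(-.042,-.114,.03),(0,-.125,.03),(.042,-.114,.03),(0,0,.124),(-.052,0,.130)]:print(X,(R@X+t).round(4))
# link
lo=[]
for d in(a,b):
    I=d["color"].astype(int);m=(I[:,:,0]>190)&(I[:,:,1]>80)&(I[:,:,1]<170)&(I[:,:,2]<90)
    k,l,st,ce=cv2.connectedComponentsWithStats(m.astype(np.uint8))
    for i in range(1,k):
        if st[i,4]>10:
            st_=st[i];print(ce[i],st_,np.median(cloud(d)[l==i],0).round(3))
h=onplane(a,u(303,5.7,300),u(90,5.7,160),.042);e=onplane(a,u(342,5.7,300),u(234,5.7,160),.022)
v=h-e;w=np.arctan2(v[1],v[0]);print("link",h,e,np.linalg.norm(v[:2]),w,"org",h[:2]-.048*v[:2]/np.linalg.norm(v[:2]),"expect scene hub px",proj(b,h))
s=ctrl.get_state();print(togo(s,R@(-.07,-.114,.03)+t))
E
```

```text
[ 0.66250562  0.27169113 -0.02853402] -1.634878882573998 [[0.2, 0.2], [0.2, 0.7], [-0.2, 0.2], [-0.4, 0.5], [-0.2, 0.1], [-0.2, 0.3], [-0.8, -0.3]]
(-0.042, -0.114, 0.03) [0.6079 0.1592 0.135 ]
(0, -0.125, 0.03) [0.6439 0.1472 0.156 ]
(0.042, -0.114, 0.03) [0.6806 0.1571 0.177 ]
(0, 0, 0.124) [0.6005 0.2735 0.2374]
(-0.052, 0, 0.13) [0.5525 0.2748 0.2166]
[465.16159696 162.92015209] [453 144  25  38 526] [ 0.603 -0.501  0.192]
[352.44545455 174.97272727] [346 169  14  13 110] [ 0.591 -0.127  0.044]
[181.50529101 151.19312169] [165 140  32  24 378] [ 0.605 -0.494  0.191]
[177.72222222 186.52777778] [174 183   8   8  36] [ 0.639 -0.522  0.05 ]
[271.20869565 226.23478261] [263 220  18  12 115] [ 0.593 -0.127  0.044]
[360.75 276.5 ] [358 274   7   5  12] [0.697 0.249 0.173]
link [ 0.59026394 -0.12958346  0.042     ] [ 0.49552395 -0.15601025  0.022     ] 0.09835670420791622 0.2720255769651165 org [ 0.54402897 -0.14248025] expect scene hub px [271.4790488  226.18080377]
(array([-452. , -247. ,  101.1]), None, [[-0.896, 0.444, -0.001], [0.444, 0.896, -0.002], [-0.0, -0.002, -1.0]])
```

```bash
python3 -m inch '[[-1,-50,-27.5,0,0],[-1,-50,-27.5,0,0],[-1,-50,-27.5,0,0],[-1,-50,-27.5,0,0],[-1,-50,-27.5,0,0]]'; python3 - <<'E'
from h import *
from bench import ctrl
R,t=camT(np.load("cam.npy"));s=ctrl.get_state();print(s["time"],s["position"],togo(s,R@(-.07,-.114,.03)+t,R[:,1]))
E
```

```text
time: 0.72
position: [0.4508, 0.3461, 0.2179]
tool_rot: [-0.696, -3.059, 0.007]
ft_force: [0.2, 0.2, -0.4]
grip_width: 0.519
0.725 [0.45083243 0.34606246 0.21790571] (array([-200.7, -109.9,   96.8]), np.float64(-0.41893877743637686), [[-0.902, 0.433, -0.006], [0.433, 0.902, -0.003], [0.004, -0.005, -1.0]])
```

```bash
python3 -m inch '[[-1,-50,-27.5,0,0],[-1,-50,-27.5,0,0],[-1,-50,-27.5,0,0],[-1,0,0,0,-0.18],[-1,0,0,0,-0.18]]'; python3 - <<'E'
from h import *
from bench import ctrl
R,t=camT(np.load("cam.npy"));s=ctrl.get_state();print(s["time"],s["position"],togo(s,[.565,.159,.127],R[:,1]))
E
```

```text
time: 1.35
position: [0.555, 0.1939, 0.2157]
tool_rot: [-0.138, -3.132, 0.011]
ft_force: [0.5, 0.8, -0.6]
grip_width: 0.02
1.35 [0.55503302 0.19390073 0.2157499 ] (array([-13.6, -33.2,  88.9]), np.float64(-0.05950176408761698), [[-0.996, 0.088, -0.007], [0.088, 0.996, -0.007], [0.006, -0.007, -1.0]])
```

```bash
python3 -m inch '[[-1,-10,-36,20,-0.06],[-1,0,0,35,0],[-1,0,0,35,0],[-1,0,0,0,0]]'; python3 - <<'E'
from h import *
from bench import ctrl
R,t=camT(np.load("cam.npy"));s=ctrl.get_state();print(s["time"],s["position"],togo(s,[.587,.159,.127],R[:,1]))
E
```

```text
time: 1.85
position: [0.5611, 0.1542, 0.1228]
tool_rot: [-0.04, -3.133, 0.012]
ft_force: [-0.5, -0.1, 0.7]
grip_width: 0.006
1.85 [0.56110461 0.15422659 0.12276867] (array([-25.7,   5.4,  -4.5]), np.float64(0.0028300909872980284), [[-1.0, 0.026, -0.008], [0.026, 1.0, -0.007], [0.008, -0.008, -1.0]])
```

```bash
python3 -m inch '[[-1,-24,2,-2,0],[-1,-20,-6,-11,0],[-1,-20,-5,-11,0],[-1,-18,4,-10,0],[-1,-18,6,-10,0]]'; python3 - <<'E'
from h import *
from bench import ctrl
s=ctrl.get_state();print(s["time"],s["position"])
d=ctrl.get_image("top")
A=cv2.resize(d["color"][105:200,215:315],None,fx=5,fy=5,interpolation=2)
cv2.imwrite("pics/k1.png",A[:,:,::-1])
E
```

```text
time: 2.48
position: [0.6603, 0.1547, 0.1709]
tool_rot: [-0.035, -3.126, 0.011]
ft_force: [1.1, 0.1, -0.1]
grip_width: 0.007
2.475 [0.66031269 0.15470845 0.17093805]
```

View pics/k1.png

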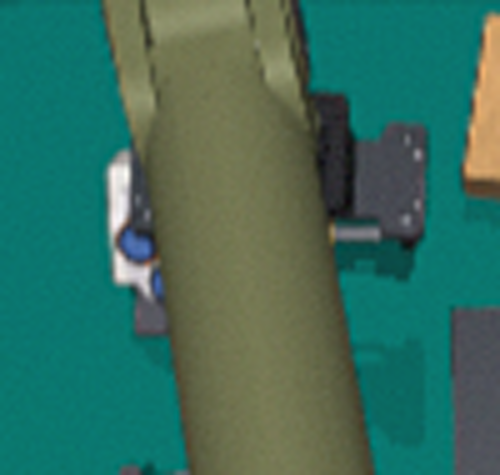

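```bash
python3 -m inch '[[-1,45,-10,5,0],[0.4,20,-40,-50,0],[0.4,0,-55,-60,0],[0.4,0,-50,-60,0],[0.4,0,0,-60,0]]'; python3 -m inch '[[0.4,0,0,-60,0],[0.4,0,0,-60,0],[0.4,0,0,-60,0]]';  python3 - <<'E'
from h import *
from bench import ctrl
s=ctrl.get_state();print(s["time"],s["position"],s["joint_positions"].round(3),Ro.from_rotvec(s["tool_rot"]).as_matrix().round(3))
d=ctrl.get_image("scene");np.savez("pics/scene1.npz",**d)
A=cv2.resize(d["color"][215:355,300:420],None,fx=4,fy=4,interpolation=2)
cv2.imwrite("pics/k2.png",A[:,:,::-1])
E
```

```text
time: 3.15
position: [0.5939, 0.024, 0.3757]
tool_rot: [-0.027, -3.121, 0.011]
ft_force: [0.6, 0.1, 0.3]
grip_width: 0.372
time: 3.52
position: [0.5947, 0.0245, 0.5623]
tool_rot: [-0.028, -3.134, 0.008]
ft_force: [-77.1, -2.7, 0.3]
grip_width: 0.671
3.525 [0.59474623 0.0245397  0.56227888] [-0.265  0.31   0.291  0.796 -0.093  2.054  1.523] [[-1.     0.018 -0.007]
 [ 0.018  1.    -0.005]
 [ 0.007 -0.005 -1.   ]]
```

View pics/k2.png

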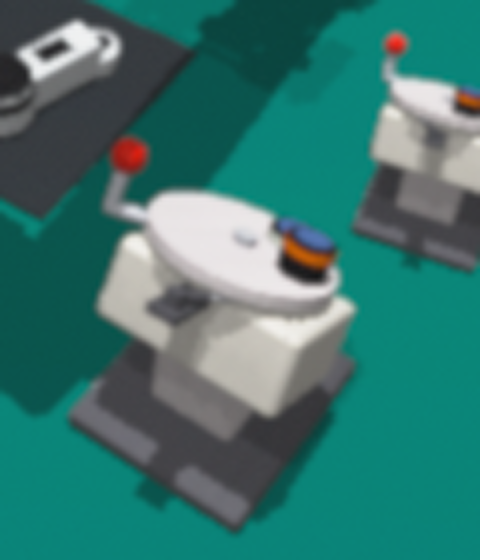

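```bash
python3 -m inch '[[0.4,0,0,0,0]]';python3 -m inch '[[0.4,0,0,-10,0]]'; python3 - <<'E'
from h import *
from bench import ctrl
R,t=camT(np.load("cam.npy"));print(proj(load("scene1"),R@(.042,-.114,.03)+t))
s=ctrl.get_state();print(s["time"],s["position"],s["joint_positions"],Ro.from_rotvec(s["tool_rot"]).as_matrix().round(3))
E
```

```text
time: 3.7
position: [0.5983, 0.0245, 0.5731]
tool_rot: [0.027, 3.122, -0.006]
ft_force: [-0.2, 0.5, -0.1]
grip_width: 0.694
time: 3.82
position: [0.596, 0.0245, 0.578]
tool_rot: [0.027, 3.116, -0.006]
ft_force: [0.5, 0.1, 0.1]
grip_width: 0.701
[332.04620124 253.8148816 ]
3.825 [0.59598214 0.02451912 0.57804926] [-0.24280692  0.30140631  0.25360041  0.76888038 -0.07945109  2.05318416
  1.51466394] [[-1.     0.017  0.026]
 [ 0.017  1.    -0.004]
 [-0.026 -0.004 -1.   ]]
```

```bash
python3 -m inch '[[0.4,5,-20,40,-0.05],[0.4,10,-35,60,-0.05],[0.4,10,-40,60,-0.06],[0.4,10,-40,60,-0.06],[0.4,10,-25,60,-0.06]]';python3 -m inch '[[0.4,0,0,50,0],[0.4,0,0,0,0]]'; python3 - <<'E'
from h import *
from bench import ctrl
s=ctrl.get_state();print(s["time"],s["position"],s["joint_positions"].round(3),togo(s,[.545,-.142,.2],np.array([-np.sin(.272),np.cos(.272),0])))
d=ctrl.get_image("wrist");np.savez("pics/w1.npz",**d);cv2.imwrite("pics/w1.png",d["color"][:,:,::-1])
E
```

```text
time: 4.45
position: [0.5727, -0.1222, 0.3211]
tool_rot: [-0.434, 3.083, -0.008]
ft_force: [0.9, 0.6, -0.4]
grip_width: 0.701
time: 4.7
position: [0.5675, -0.1238, 0.2636]
tool_rot: [-0.43, 3.096, -0.003]
ft_force: [-0.4, 0.7, 0.6]
grip_width: 0.699
4.7 [ 0.56754353 -0.12382834  0.26355736] [-0.09   0.143  0.292  1.592 -0.045  1.397  2.053] (array([ 27.6, -11.1,  63.2]), np.float64(0.004124856847641967), [[-0.962, -0.273, 0.016], [-0.273, 0.962, 0.0], [-0.015, -0.004, -1.0]])
```

View pics/w1.png

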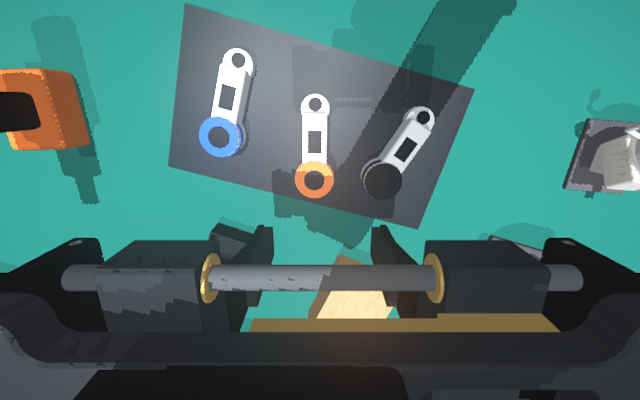

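```bash
python3 - <<'E'
from h import *
from bench import ctrl
w=load("w1")
I=w["color"].astype(int);m=(I[:,:,0]>150)&(I[:,:,1]>60)&(I[:,:,1]<190)&(I[:,:,2]<130)&(I[:,:,0]-I[:,:,2]>60);m[:150]=0;m[205:]=0;m[:,:280]=0;m[:,345:]=0
v,u=np.nonzero(m);print("ring",u.min(),u.max(),v.min(),v.max())
h=onplane(w,314,180.5,.042);e=onplane(w,315.5,104,.022)
g=np.nonzero((I[140,270:360].sum(-1)>380))[0]+270;print(g.min(),g.max())
d=h-e;L=np.linalg.norm(d[:2]);yaw=np.arctan2(d[1],d[0]);x=d[:2]/L;o=h[:2]-.048*x
print(h,e,L,yaw,o)
n=onplane(w,(g.min()+g.max())/2,140,.04);print("neck pt",n,"lateral off",np.cross(x,n[:2]-o))
s=ctrl.get_state();G=np.r_[o+.005*x,.010];print(G,togo(s,G,np.array([-x[1],x[0],0])))
E
```

```text
ring 295 333 163 198
270 355
[ 0.59018517 -0.12840468  0.042     ] [ 0.4922451  -0.15388837  0.022     ] 0.10120116309870691 0.2545523137356523 [ 0.54373192 -0.14049167]
neck pt [ 0.53724857 -0.14511819  0.04      ] lateral off -0.002844857965704127
[ 0.5485708 -0.1392326  0.01     ] (array([ 29.1,  -6.8, 256.3]), np.float64(0.021432452978040084), [[-0.962, -0.272, 0.021], [-0.272, 0.962, -0.001], [-0.02, -0.007, -1.0]])<stdin>:10: DeprecationWarning: Arrays of 2-dimensional vectors are deprecated. Use arrays of 3-dimensional vectors instead. (deprecated in NumPy 2.0)
```

```bash
python3 -m inch '[[0.4,29,-6,50,0.02],[0.4,0,0,50,0],[0.4,0,0,50,0],[0.4,0,0,40,0],[0.4,0,0,0,0]]'; python3 - <<'E'
from h import *
from bench import ctrl
s=ctrl.get_state();x=np.array([np.cos(.262),np.sin(.262)]);print(s["position"],togo(s,[.5486,-.1395,.010],np.array([-x[1],x[0],0])))
E
```

```text
time: 5.38
position: [0.5593, -0.1377, 0.0887]
tool_rot: [-0.403, 3.07, -0.015]
ft_force: [-0.1, -0.7, -0.0]
grip_width: 0.699
[ 0.5593088  -0.13774479  0.08866711] (array([14.3,  2.3, 78.1]), np.float64(-0.0006335928451934869), [[-0.965, -0.258, 0.047], [-0.258, 0.966, -0.003], [-0.044, -0.015, -0.999]])
```

```bash
python3 -m inch '[[0.4,14,2,25,0],[0.4,0,0,25,0],[0.4,0,0,16,0],[0.4,0,0,0,0]]'; python3 - <<'E'
from h import *
from bench import ctrl
s=ctrl.get_state();x=np.array([np.cos(.262),np.sin(.262)]);print(s["position"],togo(s,[.5486,-.1395,.010],np.array([-x[1],x[0],0])))
E
```

```text
time: 5.88
position: [0.5603, -0.1401, 0.035]
tool_rot: [-0.406, 3.048, -0.023]
ft_force: [0.9, -0.6, -0.3]
grip_width: 0.704
[ 0.56032581 -0.14008692  0.0349926 ] (array([12.7,  4.2, 24.1]), np.float64(0.0033343644323704513), [[-0.963, -0.261, 0.068], [-0.262, 0.965, -0.006], [-0.064, -0.023, -0.998]])
```

```bash
python3 -m inch '[[0.4,12,4,0,0],[0.4,0,0,12,0],[0.4,0,0,0,0]]'; python3 - <<'E'
from h import *
from bench import ctrl
s=ctrl.get_state();x=np.array([np.cos(.262),np.sin(.262)]);print(s["joint_positions"].round(3),s["position"],togo(s,[.5486,-.1395,.010],np.array([-x[1],x[0],0])))
E
```

```text
time: 6.25
position: [0.55, -0.1397, 0.0248]
tool_rot: [-0.405, 3.043, -0.024]
ft_force: [-0.1, -0.5, 0.7]
grip_width: 0.701
[-0.045  0.284  0.285  1.941 -0.118  0.858  2.137] [ 0.54999963 -0.13971086  0.02481192] (array([ 2.3,  0.9, 14.7]), np.float64(0.003611331184623312), [[-0.963, -0.261, 0.073], [-0.262, 0.965, -0.006], [-0.069, -0.025, -0.997]])
```

```bash
python3 -m inch '[[0.4,2,1,14,0],[0.4,0,0,0,0]]' 45; python3 -m inch '[[-1,0,0,0,0],[-1,0,0,0,0],[-1,0,0,0,0]]' 45; python3 - <<'E'
from bench import ctrl
s=ctrl.get_state();print(s["position"],s["ft_force"],s["grip_width"]*87)
E
```

```text
time: 6.5
position: [0.5487, -0.1393, 0.0096]
tool_rot: [-0.405, 3.044, -0.024]
ft_force: [-0.1, -0.1, 0.4]
grip_width: 0.697
time: 6.88
position: [0.549, -0.1395, 0.0096]
tool_rot: [-0.405, 3.043, -0.024]
ft_force: [0.5, 0.1, -0.2]
grip_width: 0.444
[ 0.54898786 -0.13946197  0.00960372] [ 0.4862936   0.06747294 -0.24946781] 38.61228855993954
```

```bash
python3 -m inch '[[-1,0,0,0,0],[-1,0,0,0,0],[-1,0,0,0,0]]' 45; python3 -m inch '[[-1,0,0,-15,0],[-1,0,0,-20,0],[-1,0,0,-30,0],[-1,0,0,-30,0],[-1,0,0,0,0]]' ; python3 - <<'E'
from h import *
from bench import ctrl
s=ctrl.get_state();print(s["position"],s["ft_force"],s["torque"],s["grip_width"]*87,togo(s,s["position"])[2])
d=ctrl.get_image("wrist");np.savez("pics/w2.npz",**d);cv2.imwrite("pics/w2.png",d["color"][:,:,::-1])
E
```

```text
time: 7.25
position: [0.5491, -0.1395, 0.0098]
tool_rot: [-0.405, 3.043, -0.024]
ft_force: [0.2, -0.7, -0.7]
grip_width: 0.387
time: 7.88
position: [0.5407, -0.1388, 0.1092]
tool_rot: [-0.405, 3.045, -0.024]
ft_force: [1.1, -0.2, -1.9]
grip_width: 0.386
[ 0.54070862 -0.13881322  0.10924754] [ 1.1478181  -0.16372491 -1.91352643] [ 0.05083247  0.16539925 -0.03113932] 33.623771337392384 [[-0.963, -0.26, 0.071], [-0.262, 0.965, -0.006], [-0.067, -0.025, -0.997]]
```

View pics/w2.png

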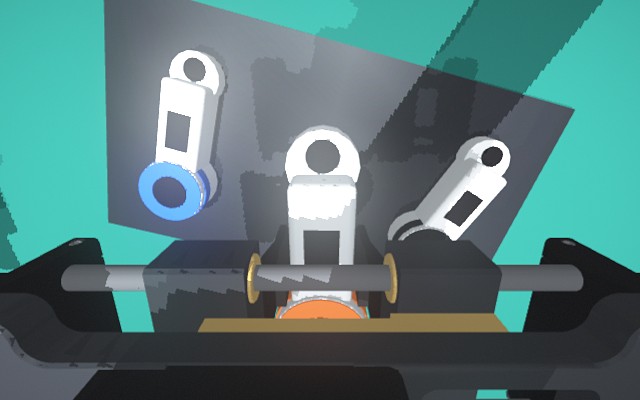

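```bash
python3 -m inch '[[-1,0,25,-50,0.06],[-1,0,30,-50,0.06],[-1,0,30,-50,0.06],[-1,0,25,-50,0.06],[-1,0,0,-50,0.04]]'; python3 -m inch '[[-1,0,0,-50,0],[-1,0,0,-40,0],[-1,0,0,-30,0],[-1,0,0,-15,0]]' ; python3 - <<'E'
from h import *
from bench import ctrl
R,t=camT(np.load("cam.npy"))
s=ctrl.get_state();print(s["joint_positions"].round(4),s["position"],s["ft_force"],s["grip_width"]*87,togo(s,s["position"],R[:,1]))
E
```

```text
time: 8.55
position: [0.4982, -0.0245, 0.3493]
tool_rot: [0.039, 3.096, -0.008]
ft_force: [0.3, -0.9, -1.7]
grip_width: 0.388
time: 9.05
position: [0.4918, -0.0225, 0.4855]
tool_rot: [0.036, 3.101, -0.008]
ft_force: [0.2, 0.9, -2.7]
grip_width: 0.385
[-0.224  -0.0463  0.2005  1.3455  0.0162  1.8011  1.5281] [ 0.49184181 -0.02253189  0.48551009] [ 0.21134041  0.90020411 -2.68669904] 33.493852691913915 (array([0., 0., 0.]), np.float64(0.00551398502412126), [[-0.999, 0.023, 0.04], [0.023, 1.0, -0.006], [-0.041, -0.005, -0.999]])
```

```bash
python3 -m inch '[[-1,0,0,-30,0],[-1,0,0,-30,0],[-1,0,0,-20,0],[-1,0,0,-15,0],[-1,0,0,-15,0]]'; python3 -m inch '[[-1,0,0,-15,0],[-1,0,0,-15,0],[-1,0,0,-15,0],[-1,0,0,-15,0],[-1,0,0,-15,0]]' ; cat > st.py <<'E'
from h import *
from bench import ctrl
R,t=camT(np.load("cam.npy"))
s=ctrl.get_state();A,b,T=togo(s,s["position"],R[:,1]);z=np.array(T)[:,2]
print(s["joint_positions"].round(3),s["position"].round(4),s["ft_force"].round(1),s["grip_width"]*87,"tw",b,"z",z,"tilt",np.degrees(np.arctan2(z[0],-z[2])))
E
python3 st.py
```

```text
time: 9.68
position: [0.4891, -0.021, 0.591]
tool_rot: [0.034, 3.115, -0.01]
ft_force: [-0.6, -1.0, -1.0]
grip_width: 0.387
time: 10.3
position: [0.4879, -0.0197, 0.6179]
tool_rot: [0.034, 3.072, -0.014]
ft_force: [-0.3, -0.6, -2.3]
grip_width: 0.391
[-0.63   0.043  0.657  0.986 -0.021  2.052  1.564] [ 0.4879 -0.0197  0.6179] [-0.3 -0.6 -2.3] 33.98295569448535 tw 0.006759044363709776 z [ 0.069 -0.01  -0.998] tilt 3.9550376353216876
```

```bash
python3 -m inch '[[-1,0,0,-40,0],[-1,0,0,-40,0],[-1,0,0,-40,0],[-1,0,0,-40,0],[-1,0,0,-40,0]]';  python3 st.py
```

```text
time: 10.92
position: [0.471, -0.0143, 0.6853]
tool_rot: [0.021, 2.928, -0.013]
ft_force: [0.4, -0.7, -1.2]
grip_width: 0.394
[-0.291 -0.013  0.245  0.889  0.026  2.052  1.525] [ 0.471  -0.0143  0.6853] [ 0.4 -0.7 -1.2] 34.27162135979475 tw 0.014711812920745304 z [ 0.212 -0.011 -0.977] tilt 12.242859572502791
```

```bash
python3 -m inch '[[-1,-8,0,-40,0],[-1,-8,0,-40,0],[-1,-8,0,-40,0],[-1,-8,0,-40,0],[-1,-8,0,-40,0]]';  python3 -m inch '[[-1,-10,0,-40,0],[-1,-10,0,-40,0],[-1,-10,0,-40,0],[-1,-10,0,-40,0],[-1,-10,0,-40,0]]'; python3 st.py
```

```text
time: 11.55
position: [0.4619, -0.015, 0.7578]
tool_rot: [0.017, 2.775, -0.004]
ft_force: [-0.2, -0.1, -1.9]
grip_width: 0.39
time: 12.18
position: [0.4319, -0.0173, 0.8295]
tool_rot: [0.016, 2.621, 0.002]
ft_force: [0.1, 0.6, -1.6]
grip_width: 0.389
[ 0.771 -0.047 -0.69   0.604 -0.073  2.053  1.581] [ 0.4319 -0.0173  0.8295] [ 0.1  0.6 -1.6] 33.803392251300814 tw 0.012670500640514115 z [ 0.497 -0.002 -0.868] tilt 29.794617204166105
```

```bash
python3 -m inch '[[-1,-10,0,-40,0],[-1,-10,0,-40,0],[-1,0,0,0,0]]'; cat >> st.py <<'E'
for X in[(-.043,0,.25),(-.043,0,.13)]:print(X,togo(s,R@X+t,R[:,1])[:2])
E
python3 st.py
```

```text
time: 12.55
position: [0.4116, -0.0178, 0.8592]
tool_rot: [0.019, 2.555, 0.001]
ft_force: [0.1, -0.2, -1.7]
grip_width: 0.384
[ 0.571 -0.075 -0.464  0.568 -0.095  2.053  1.584] [ 0.4116 -0.0178  0.8592] [ 0.1 -0.2 -1.7] 33.44838257292715 tw 0.010284569207942296 z [ 0.554 -0.003 -0.833] tilt 33.62652912173691
(-0.043, 0, 0.25) (array([225.8, 292.8, 493. ]), np.float64(0.010284569207942296))
(-0.043, 0, 0.13) (array([233.4, 291.4, 612.7]), np.float64(0.010284569207942296))
```

```bash
python3 -m inch '[[-1,15,18,20,0],[-1,25,26,35,0],[-1,25,30,40,0],[-1,25,30,40,0],[-1,20,30,40,0]]';  python3 st.py
```

```text
time: 13.18
position: [0.4201, 0.0632, 0.7382]
tool_rot: [0.048, 2.582, 0.005]
ft_force: [0.1, -0.1, -1.2]
grip_width: 0.387
[-0.079 -0.297 -0.163  1.103  0.091  1.789  1.331] [0.4201 0.0632 0.7382] [ 0.1 -0.1 -1.2] 33.703399414790134 tw -0.011232520059405893 z [ 0.53  -0.006 -0.848] tilt 32.005383208083494
(-0.043, 0, 0.25) (array([158.6, 210.1, 391.5]), np.float64(-0.011232520059405893))
(-0.043, 0, 0.13) (array([162.8, 209.1, 511.4]), np.float64(-0.011232520059405893))
```

```bash
python3 -m inch '[[-1,0,30,45,0],[-1,0,30,50,0],[-1,5,30,50,0],[-1,10,30,50,0],[-1,15,30,50,0]]';  python3 st.py
```

```text
time: 13.8
position: [0.5297, 0.2215, 0.5039]
tool_rot: [0.034, 2.592, 0.006]
ft_force: [1.1, -0.0, -2.5]
grip_width: 0.384
[-0.157 -0.213 -0.385  1.55   0.207  1.319  0.988] [0.5297 0.2215 0.5039] [ 1.1 -0.  -2.5] 33.42652638996492 tw -0.0009058738826390744 z [ 0.522 -0.002 -0.853] tilt 31.46487302095283
(-0.043, 0, 0.25) (array([119.8,  52.1, 137.1]), np.float64(-0.0009058738826390744))
(-0.043, 0, 0.13) (array([122.8,  50.6, 257. ]), np.float64(-0.0009058738826390744))
```

```bash
python3 -m inch '[[-1,35,15,15,0],[-1,35,15,35,0],[-1,30,12,35,0],[-1,20,10,25,0],[-1,0,0,0,0]]';  python3 st.py
```

```text
time: 14.42
position: [0.4781, 0.2779, 0.323]
tool_rot: [0.022, 2.62, -0.007]
ft_force: [-0.1, -0.4, -2.1]
grip_width: 0.386
[-0.202 -0.235 -0.521  1.899  0.264  1.07   0.738] [0.4781 0.2779 0.323 ] [-0.1 -0.4 -2.1] 33.578092349582526 tw 0.01026847279492249 z [ 0.498 -0.009 -0.867] tilt 29.87282104599585
(-0.043, 0, 0.25) (array([-20.3,  -1.2,   9.4]), np.float64(0.01026847279492249))
(-0.043, 0, 0.13) (array([-20.6,  -1.8, 129.4]), np.float64(0.01026847279492249))
```

```bash
python3 -m inch '[[-1,-10,0,30,0],[-1,-10,0,30,0],[-1,0,0,30,0],[-1,0,0,0,0]]';  python3 st.py; python3 - <<'E'
from h import *
from bench import ctrl
d=ctrl.get_image("scene");np.savez("pics/s2.npz",**d)
cv2.imwrite("pics/s2.png",cv2.resize(d["color"][170:300,290:430],None,fx=5.5,fy=4.6*5.5/4.6*.8,interpolation=2)[:,:,::-1])
E
```

```text
time: 14.92
position: [0.5452, 0.2754, 0.2572]
tool_rot: [0.025, 2.617, -0.006]
ft_force: [-1.1, -0.6, -1.9]
grip_width: 0.392
[-0.167 -0.075 -0.52   1.913  0.376  0.918  0.686] [0.5452 0.2754 0.2572] [-1.1 -0.6 -1.9] 34.13169676151031 tw 0.007861743750366967 z [ 0.501 -0.009 -0.865] tilt 30.07902586913824
(-0.043, 0, 0.25) (array([  4.9,   0.1, -81.2]), np.float64(0.007861743750366967))
(-0.043, 0, 0.13) (array([ 5. , -0.6, 38.8]), np.float64(0.007861743750366967))
```

View pics/s2.png

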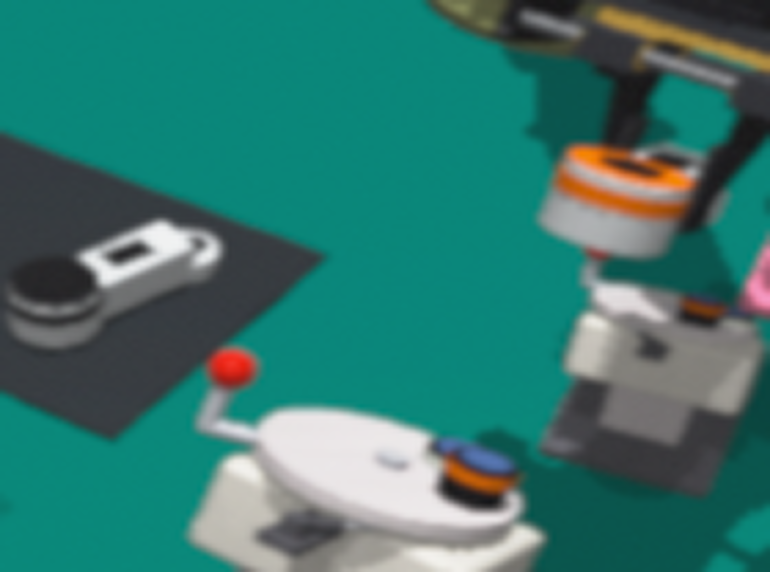

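```bash
cat > hub.py <<'E'
from h import *
from bench import ctrl
import sys
R,t=camT(np.load("cam.npy"));s=ctrl.get_state();Rt=Ro.from_rotvec(s["tool_rot"]).as_matrix()
n=sys.argv[1]; d=load(n)
hb=s["position"]+Rt@np.array([-.043,0,.0])          # rough hub
r=Ro.from_euler('z',0)
P=cloud(d);I=d["color"].astype(int)
near=np.linalg.norm(P-hb,axis=-1)<.06
org=near&(I[:,:,0]-I[:,:,2]>60)
Q=(P[org]-t)@R; # camera frame
print("orange pts",org.sum(),"cam-frame median",np.median(Q,0).round(4))
N=(P[near]-t)@R
# top face: RANSAC plane with normal within 20deg of cam z
best=None;rng=np.random.default_rng(0)
for i in range(3000):
    q=Q[rng.choice(len(Q),3,False)];m=np.cross(q[1]-q[0],q[2]-q[0]);l=np.linalg.norm(m)
    if l<1e-7:continue
    m/=l;m*=np.sign(m[2])
    if m[2]<.9:continue
    k=abs((Q-q[0])@m)<.002
    if best is None or k.sum()>best.sum():best=k
D=Q[best];c=D.mean(0);m=np.linalg.svd(D-c)[2][2];m*=np.sign(m[2])
lo,hi=D.min(0),D.max(0)
print("face n",best.sum(),"normal(cam)",m.round(3),"ext",lo.round(4),hi.round(4),"mid",((lo+hi)/2).round(4),"-> hub face",((lo+hi)/2-.038*m).round(4))
E
python3 hub.py s2; python3 - <<'E'
from h import *
from bench import ctrl
d=ctrl.get_image("top");np.savez("pics/t2.npz",**d)
E
python3 hub.py t2
```

```text
orange pts 236 cam-frame median [0.0215 0.0042 0.1987]
face n 120 normal(cam) [ 0.032 -0.018  0.999] ext [-0.0392 -0.0263  0.1977] [0.0334 0.0248 0.2027] mid [-0.0029 -0.0007  0.2002] -> hub face [-4.100e-03 -1.000e-04  1.622e-01]
orange pts 208 cam-frame median [ 0.0134 -0.0024  0.201 ]
face n 111 normal(cam) [ 0.067 -0.08   0.995] ext [-0.0156 -0.0242  0.1974] [0.0362 0.0254 0.2055] mid [0.0103 0.0006 0.2015] -> hub face [0.0078 0.0036 0.1637]
```

```bash
python3 -m inch '[[-1,4,0,20,0],[-1,4,0,18,0],[-1,0,0,0,0]]';  python3 st.py; python3 - <<'E'
from h import *
from bench import ctrl
for n in("top","scene"):
    d=ctrl.get_image(n);np.savez(f"pics/{n}3.npz",**d)
E
python3 hub.py top3; python3 hub.py scene3
```

```text
time: 15.4
position: [0.5589, 0.2783, 0.2246]
tool_rot: [0.023, 2.608, 0.001]
ft_force: [-0.0, -0.1, -2.6]
grip_width: 0.392
[-0.165 -0.025 -0.526  1.941  0.436  0.847  0.631] [0.5589 0.2783 0.2246] [-0.  -0.1 -2.6] 34.09213625200153 tw 0.008164019225361363 z [ 0.509 -0.004 -0.861] tilt 30.59043540544848
(-0.043, 0, 0.25) (array([  -0.8,   -2.4, -116.3]), np.float64(0.008164019225361363))
(-0.043, 0, 0.13) (array([ 0.5, -3.7,  3.7]), np.float64(0.008164019225361363))
orange pts 197 cam-frame median [ 0.0074 -0.0004  0.1643]
face n 104 normal(cam) [ 0.048 -0.032  0.998] ext [-0.0215 -0.0226  0.1614] [0.0286 0.0285 0.1677] mid [0.0035 0.0029 0.1646] -> hub face [0.0017 0.0042 0.1267]
orange pts 234 cam-frame median [0.0166 0.0071 0.1649]
face n 121 normal(cam) [ 0.015 -0.039  0.999] ext [-0.0443 -0.0229  0.1637] [0.0299 0.0293 0.1685] mid [-0.0072  0.0032  0.1661] -> hub face [-0.0078  0.0047  0.1281]
```

```bash
python3 -m inch '[[-1,1,-4,3,0.005],[-1,0,0,0,0],[-1,0,0,0,0],[-1,0,0,0,0]]';  python3 st.py; python3 - <<'E'
from h import *
from bench import ctrl
for n in("top","scene"):
    d=ctrl.get_image(n);np.savez(f"pics/{n}4.npz",**d)
    if n=="scene":cv2.imwrite("pics/f.png",cv2.resize(d["color"][130:350,150:450],None,fx=2.6,fy=2.6,interpolation=2)[:,:,::-1])
s=ctrl.get_state();print(abs(s["qd"]).max())
E
python3 hub.py top4; python3 hub.py scene4
```

```text
time: 16.0
position: [0.5604, 0.2753, 0.225]
tool_rot: [0.029, 2.603, 0.006]
ft_force: [-0.6, -0.1, -2.2]
grip_width: 0.388
[-0.161 -0.03  -0.522  1.947  0.433  0.838  0.632] [0.5604 0.2753 0.225 ] [-0.6 -0.1 -2.2] 33.72120958136812 tw 0.0022936447058938825 z [ 0.513 -0.002 -0.858] tilt 30.875291682897384
(-0.043, 0, 0.25) (array([   0.3,    0.8, -116.7]), np.float64(0.0022936447058938825))
(-0.043, 0, 0.13) (array([ 2.1, -0.7,  3.3]), np.float64(0.0022936447058938825))
0.001671297883101516
orange pts 200 cam-frame median [ 0.0087 -0.0038  0.1645]
face n 115 normal(cam) [ 0.047 -0.054  0.997] ext [-0.0213 -0.026   0.1615] [0.032  0.0253 0.1681] mid [ 0.0053 -0.0004  0.1648] -> hub face [0.0036 0.0017 0.1269]
orange pts 224 cam-frame median [0.0178 0.0044 0.1634]
face n 116 normal(cam) [ 0.014 -0.037  0.999] ext [-0.0395 -0.0256  0.1631] [0.0329 0.025  0.1674] mid [-0.0033 -0.0003  0.1653] -> hub face [-0.0038  0.0011  0.1273]
```

View pics/f.png

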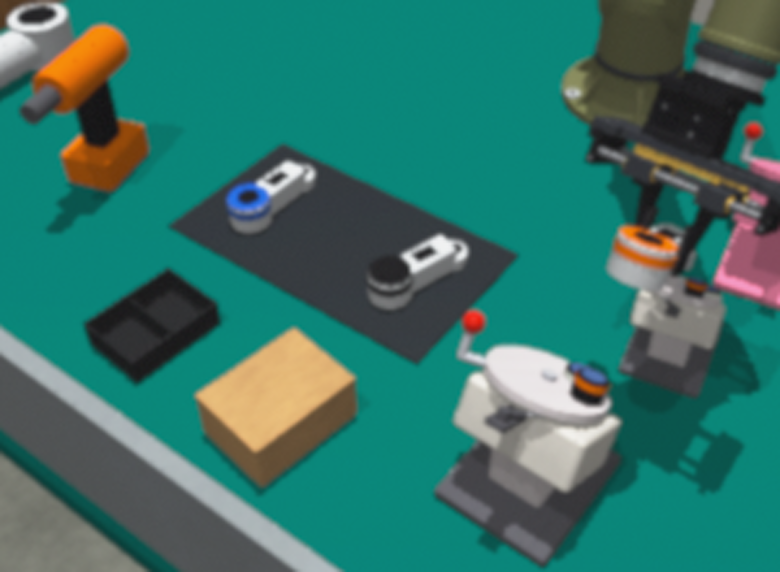

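Everything checks out: the link is held square over the close-up lens, the turret is still in its close-up stop, and the bystanders haven't moved. I'm handing the job in.

```bash
python3 -c "
from bench import ctrl
print(ctrl.close_job())"
```

```text
the job is handed in; nothing more can be done
None
```

I turned the turret of the larger white camera to its close-up stop. I then gripped the orange-ringed link by its neck, held it up to that lens, and handed the job in at about 16 s. `close_job` gives no verdict, so whether it passed isn't known yet.

The moves only shift the tool and twist it about its own axis. To get the 30° tilt, I raised the arm against the wrist joint's limit until the tool leaned outward, then carried that tilt down to the camera.

**Last checks, in the camera frame:**

| Check | Result | Allowed |
|---|---|---|
| Hub face x | -4 to +4 mm (scene and top views disagree by about 7 mm) | ±15 mm |
| Hub face y | 1 to 2 mm | ±15 mm |
| Hub face z | 127 mm | 109 to 139 mm |
| Square to lens | 2 to 4° off | 10° |
| Thin end down the slope | grip turned about 0.1° off the camera's level axis | 15° |

- **Grip:** 33.7 mm jaw opening on the 34 mm neck, about 2 N of weight felt, arm at rest.
- **Turret and bystanders:** in the last picture the orange-ringed lens is on the axis. The other links, driver, carton and tray look unmoved. The parts box is outside that picture, but I never went near it except to pass well above it.

**Two readings to note:**
- While first reaching the wrist limit, joint 6 read 2.054 rad against the stated 2.05 limit. It stayed at 2.052 to 2.053 rad through the tilting moves.
- At that same first moment the wrist force briefly read 77 N, under the 120 N limit, and it was back near zero at the next reading.

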